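# Lock a lamp body onto the finishing stand with the bayonet cap

### The job

Clamp the wooden lamp body on its finishing stand: take the red locking cap by its black handle out of the dark wooden parking ring, set it into the steel tube in the middle of the lamp body, feel for the slots so that its two brass pins drop in, then press and turn it clockwise (seen from above) under the ramps, fully home until it comes up tight against the stops. Press only lightly and do not wrench it once it is tight; then let go of it and leave everything else on the bench where it is.

Things in the scene. Friction and masses are not known exactly. Their poses are not given: they have to be found in the camera images.
- cap: Loose red locking cap, 0.2 to 0.33 kg, upright in the parking ring at the start. Origin: centre of the underside of its round red flange (92 mm across, 8 mm thick); z up its axis, x along its handle. Below it a steel plug 34 mm across reaches 26 mm down, end bevelled. A half turn of the cap makes no difference.
- cap_grip (a point): Middle of the cap's black handle bar, 47 mm above the cap's origin, axes as the cap's. The bar is 60 mm long along x, 14 mm wide along y and 22 mm tall, on a 12 mm thick steel post; its underside is 28 mm clear of the flange.
- cap_pins (a point): Point on the cap's axis 16 mm below its origin, axes as the cap's: two brass pins 7 mm thick stick out of the plug here to +x and -x (parallel to the handle), round ends 26 mm from the axis.
- rest: Dark wooden parking ring, fixed, 110 mm across, 36 mm high, with a hole 70 mm across in which the cap's plug hangs; the cap's flange lies on its rim. Origin: centre of its underside.
- stand: Finishing stand, fixed: round dark steel foot 170 mm across, 18 mm high, z up. Origin: centre of its underside; a red dot on the foot's rim marks -x. It carries the hollow lamp body and, inside it, a steel tube 64 mm across. It must never feel over 100 N from the cap, all contacts summed, clamping itself about 35 N: press under 20 N, twist under 1 Nm.
- stand_mouth (a point): Centre of the opening in the tube's top flange (4 mm thick), 118 mm above the bench, 38 mm across, with two opposite slots 10 mm wide out to radius 29 mm for the pins. The slots lie along the stand's x only roughly: the tube is set up to 24 degrees off either way, unmeasured, different each time, and does not move. Pins standing on the flange hold the cap's origin at 137.5 mm.
- stand_ramps (a point): On the stand's axis 112 mm above the bench, where the brass ramps under the tube's flange begin; they run clockwise (from above) from each slot and fall 3.5 mm. Stops block the pins after about 50 degrees of turn from the slot; anticlockwise a wall blocks them. The cap's origin must be pressed to 124 mm above the bench before the pins pass under the ramps.
- stand_home (a point): On the stand's axis 121.5 mm above the bench: about where the cap's origin is when it is fully home. It holds by itself there (friction) when let go.
- lamp_body (a joint): How far the lamp body is pressed down on its springs, m: 0 free, limit 0.010; cap fully home: about 0.0063. Wooden cylinder 104 mm across, dark groove round the middle, hole 74 mm across, rim 128 mm above the bench when free. About 5 N on the rim starts it moving, then 0.8 N per mm.
- disc_a: Loose thin wooden disc, 48 mm across, 8 mm thick; leave alone. Origin: underside centre.
- disc_b: Second such disc, darker; leave alone. Origin: underside centre.
- brush: Loose flat oiling brush lying down; leave alone.
- oil_jar: Amber jar of oil, 68 mm across, 85 mm high; leave alone.
- wax_can: Aluminium wax can, 80 mm across, 60 mm high; leave alone.
- sanding_block: Cork sanding block, 90 x 60 x 35 mm; leave alone.
- cup: Blue ceramic cup, 72 mm across, 80 mm high; leave alone.
Mind the look-alikes: they are no part of the job. Of the things that look like the cap, the middle-sized one is meant.

How it is judged:
By the outcome, as a careful person would: the job done as asked, in the order asked, and still so for the second after the job is handed in, with the robot touching nothing.
It also fails if it takes over 72 s, if anything falls off the work surface, if the arm or the gripper's body presses on something with over 40 N, if the wrist force passes 120 N, or if a joint passes its speed limit or range.

### The arm

A 6-joint arm with a two-finger parallel gripper is mounted at the origin on the work surface. World frame = base frame: x ahead of the robot, y to its left, z up, the work surface at z = 0. Lengths are in m, angles in rad, forces in N, time in s.
With the tool pointing down it reaches from about 0.25 to 0.775 m from the base axis. Payload 4 kg.
Tool frame: the origin (TCP) lies midway between the tips of the shut fingers; the grasp point (between the pads) lies 19 mm behind it; z points along the fingers, y is the direction in which the jaws open and shut (so a half turn about z gives the same grasp; the last joint's range is limited). The gripper opens to 94 mm and grips with 3 to 60 N. Pads are 16 mm wide; open, the fingers measure 119 mm over their backs; the gripper's body (75 mm by 177 mm) begins 78 mm behind the grasp point.
Start: joints at [1.003, 0.087, 1.371, -0, 1.684, -0.103], TCP at [0.247, 0.492, 0.206] pointing down, gripper open.
Joint ranges: [-3.1, 3.1], [-0.76, 2.03], [0.27, 2.55], [-1.08, 4.22], [0.17, 2.65], [-2.57, 2.57]. Speed limits (rad/s): [2.79, 2.79, 3.14, 3.14, 3.14, 3.14].

### API

Orientations are given as [roll, pitch, yaw] about the fixed x, y, z axes, in that order (R = Rz(yaw) Ry(pitch) Rx(roll)).
In Python, from bench import robot gives the robot as it stands.
- The arm moves only by the tool drive_tool, never from a script. Its argument "series" is a list that holds one entry, the list of rows, each a list of 7 numbers: the turn, a rotation vector about the tool's x, y, z in rad, then the shift along the tool's x, y, z in cm, then the opening in per cent of the stroke, from 0 (shut) to 100 (fully open). In form: [[[rx, ry, rz, tx, ty, tz, fingers], ...]]. A call has 1 to 20 rows; each row is the pose to reach, as a shift and turn from the pose measured when the call began, along the tool's axes at that moment; what a row does not reach only later rows make up. A row lasts 1/10 s, in which the tool goes at most 50 mm and 8.59 degrees, less where a joint would pass 70% of its speed; a pose out of reach is approached as far as the arm can. A call with a gripper value outside its range is refused whole. The fingers move at their own pace and stop on an object; the grip force is fixed at half the most. Time passes only in rows, so rows that repeat a pose let the fingers close. It gives the time, the measured TCP pose, the force and the opening at its end, in the units of the state.
- robot.get_obs(): the state, without advancing time (a new reading comes with each control period).
- robot.snapshot(name): name is "side" or "top" or "wrist"; returns a dict with "img" (420x560x3 uint8, blue, green, red), "depth" (420x560 float32, m along the optical axis (not along the pixel's ray), 0 where there is no reading), "vertical_fov" (degrees; the focal length in pixels is half the picture's height over the tangent of half this angle, whatever the lens; pixels are square), "cx", "cy" (the principal point, pixels), "rvec" (rotation vector, rad) and "tvec" (3), from world to camera coordinates, as OpenCV has them. Camera axes: x right, y down, z forward; pixel columns grow to the right and rows downward; lengths in m; the calibration is good to about 2 mm. The wrist camera is an equidistant fisheye: a pixel r from the principal point sees the ray r / f radians off the axis. A picture is of the moment at which its call begins.
- robot.close_job(): hands the job in, once; it reports no verdict.
The state is a dict: "time": time; "joint_positions": joint angles; "qvel": joint speeds; "joint_torque": joint torques, N m; "tool_pos": TCP position; "ee_rot": TCP orientation; "wrist_force": force on the tool from outside, world axes, zero at the start; "wrist_torque": the same for the moment, N m; "width": finger opening in m.
Only numpy, scipy, OpenCV 4.12 (cv2) and the standard library are available. Lean on these libraries where they do the work, as an engineer would, in place of code of your own. Each camera call takes 0.05 s, during which the arm holds its last target.

## Working session

There is one attempt and no reset: what is moved stays moved. The work goes in short steps, Python scripts to look and compute and a tool call to move; the robot and the scene stay as the last step left them, time stands still between calls to the robot, and variables do not carry over. Pictures are saved under pics/ and viewed, and the job is handed in when it is done.

Besides the shell and the picture viewer there is one more tool, called after "Request:" as name([rows], argument=value, ...), one row to a line, values as JSON. drive_tool: Moves the arm, as the interface text tells. Its arguments: {"type":"object","properties":{"series":{"type":"array","items":{"type":"array","items":{"type":"array","items":{"type":"number"}}}}},"required":["series"]}

```bash
ls; mkdir -p pics
cat > h.py <<'E'
import numpy as np, cv2
from bench import robot
from scipy.spatial.transform import Rotation as Ro
def cam(s):
    h=s["img"].shape[0]; f=h/2/np.tan(np.radians(s["vertical_fov"])/2)
    R=cv2.Rodrigues(np.array(s["rvec"],float))[0]; t=np.array(s["tvec"],float).ravel()
    return f,R,t
def ray(s,u,v,fish=False):
    f,R,t=cam(s); x=u-s["cx"]; y=v-s["cy"]
    if fish:
        r=np.hypot(x,y); th=r/f; d=np.array([np.sin(th)*x/max(r,1e-9),np.sin(th)*y/max(r,1e-9),np.cos(th)])
    else: d=np.array([x/f,y/f,1])
    return -R.T@t, R.T@d
def onplane(s,u,v,z,fish=False):
    o,d=ray(s,u,v,fish); return o+d*(z-o[2])/d[2]
def depthpt(s,u,v,fish=False):
    f,R,t=cam(s); o,d=ray(s,u,v,fish); dc=R@d; return o+d*s["depth"][int(v),int(u)]/dc[2]
def proj(s,P):
    f,R,t=cam(s); p=R@np.array(P,float)+t; return f*p[0]/p[2]+s["cx"],f*p[1]/p[2]+s["cy"]
E
python3 - <<'E'
from h import *
import pickle
o=robot.get_obs(); print(o)
for n in("side","top","wrist"):
    s=robot.snapshot(n); pickle.dump(s,open(n+"0.pkl","wb")); cv2.imwrite(f"pics/{n}0.png",s["img"]); print(n,s["vertical_fov"],s["cx"],s["cy"],(-cam(s)[1].T@cam(s)[2]).round(3))
E
```

```text
pics
{'time': 0.0, 'joint_positions': array([ 1.00291540e+00,  8.79224450e-02,  1.37228178e+00,  1.95835743e-05,
        1.68356074e+00, -1.03087299e-01]), 'qvel': array([-0.00068654,  0.0015641 , -0.00068238, -0.00068446,  0.00063608,
       -0.00047376]), 'joint_torque': array([-4.67530608e-04, -3.40190864e+01, -3.02424145e+01,  7.15427916e-02,
        3.32187396e-02, -1.74462739e-04]), 'tool_pos': array([0.2462249 , 0.49118988, 0.20430799]), 'ee_rot': array([-3.13943387e+00, -2.42902042e-04,  2.67680094e+00]), 'wrist_force': array([-0.20548771, -0.38376743,  0.35484948]), 'wrist_torque': array([-0.02573985, -0.06012177,  0.03042984]), 'width': 0.09397586621411151}
side 48.25656295129931 276.00476893523876 210.37048784781706 [-0.404  0.86   0.95 ]
top 57.70119712119399 277.4919401833754 211.80193513602768 [ 0.336 -0.039  1.01 ]
wrist 65.70646984690485 277.59037265195116 212.45706294114308 [0.174 0.527 0.384]
```

View pics/top0.png

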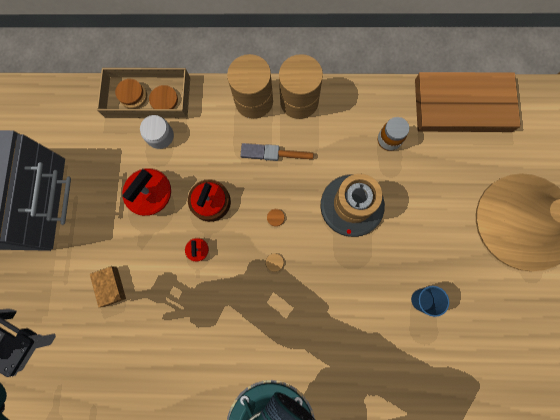

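View pics/side0.png

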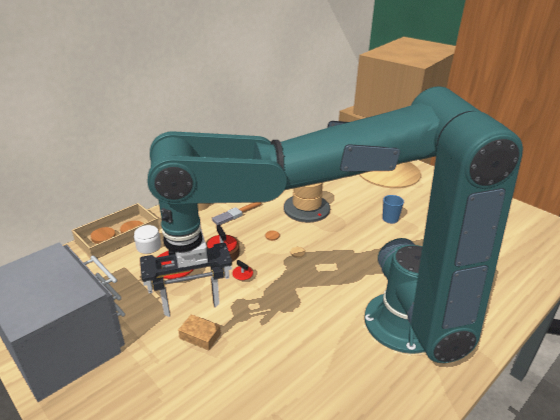

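View pics/wrist0.png

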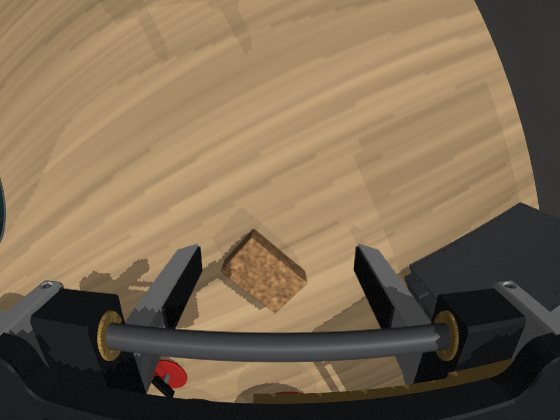

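The top view shows three candidates for the cap: large red at (147,191), middle at (209,200), which appears to sit on a dark ring, and small at (197,249). I choose the middle one and check it in a close crop while measuring.

Run:
```python
from h import *
import pickle
s=pickle.load(open("top0.pkl","rb"));im=s["img"]
a=cv2.resize(im[140:270,110:250],None,fx=4,fy=4,interpolation=cv2.INTER_CUBIC)
b=cv2.resize(im[165:240,310:395],None,fx=6,fy=6,interpolation=cv2.INTER_CUBIC)
cv2.imwrite("pics/cropcap.png",a);cv2.imwrite("pics/cropst.png",b)
hsv=cv2.cvtColor(im,cv2.COLOR_BGR2HSV)
red=((((hsv[...,0]<6)|(hsv[...,0]>174))&(hsv[...,1]>200)&(hsv[...,2]>80))*255).astype(np.uint8)
n,l,st,c=cv2.connectedComponentsWithStats(red)
for i in range(1,n):
    if st[i,4]<8: continue
    cs=cv2.findContours((l==i).astype(np.uint8),cv2.RETR_EXTERNAL,cv2.CHAIN_APPROX_NONE)[0][0][:,0,:]
    hu=cv2.convexHull(cs)[:,0,:].astype(float)
    P=np.array([onplane(s,u,v,0.044)[:2] for u,v in hu]).astype(np.float32)
    ce,r=cv2.minEnclosingCircle(P); print(st[i],c[i].round(1),"centre@.044",np.round(ce,4),"r",round(r,4), "depthpt",depthpt(s,*c[i]).round(4))
```

```text
[ 123  169   47   47 1166] [151.2 195.2] centre@.044 [0.5774 0.3421] r 0.0642 depthpt [0.5662 0.3265 0.0486]
[122 170  20  24 134] [129.9 180.6] centre@.044 [0.6041 0.3843] r 0.0392 depthpt [0.6044 0.3857 0.0512]
[190 182  35  34 738] [208.1 199.6] centre@.044 [0.5606 0.1789] r 0.046 depthpt [0.5557 0.175  0.0516]
[347 229   4   5  15] [348.5 231.1] centre@.044 [ 0.4808 -0.1877] r 0.0054 depthpt [ 0.4839 -0.1911  0.0209]
[185 239  23  22 341] [196.8 249.6] centre@.044 [0.4271 0.1998] r 0.0298 depthpt [0.4268 0.1996 0.0381]
```

View pics/cropcap.png

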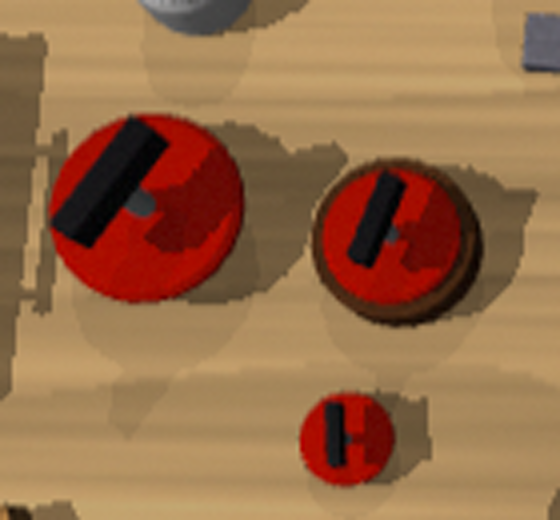

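View pics/cropst.png

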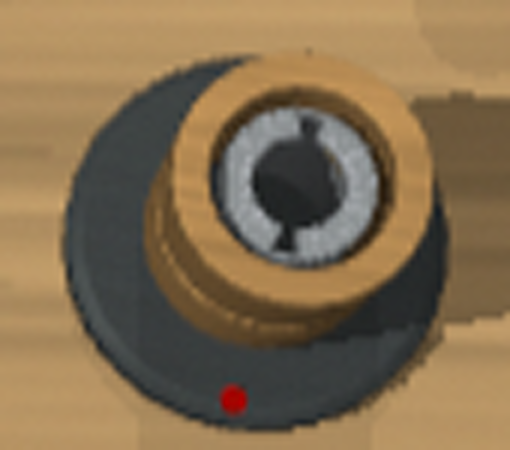

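The crop confirms it: the middle cap (46 mm flange radius, in the dark ring, handle at about (204,195)) matches. The large and small caps lie flat on the bench. The stand crop shows the tube slots at about crop (311,125) and (286,240). Next I measure the handle and the mouth.

Run:
```python
from h import *
import pickle
s=pickle.load(open("top0.pkl","rb"));im=s["img"]
g=im.max(axis=2)
m=np.zeros_like(g); m[178:214,188:230]=(g[178:214,188:230]<45)*255
cap=np.array([0.5606,0.1789])
f,R,t=cam(s)
# handle: black pixels whose depth is above 0.08
pts=[]
for v in range(176,216):
  for u in range(186,230):
    p=depthpt(s,u,v)
    if s["depth"][v,u]>0 and p[2]>0.085 and g[v,u]<70: pts.append((u,v,*p))
pts=np.array(pts); print(len(pts), pts[:,4].mean())
P=np.array([onplane(s,u,v,.094)[:2] for u,v in pts[:,:2]]).astype(np.float32)
r=cv2.minAreaRect(P); print("rect",r, "mean",P.mean(0)); 
d=P-P.mean(0); w,V=np.linalg.eigh(d.T@d); ax=V[:,1]; print("handle yaw deg",np.degrees(np.arctan2(ax[1],ax[0])))
# stand
for name,z,(u0,u1,v0,v1),lo,hi in [("bodyrim",.128,(335,385,170,225),0.122,0.134),("foot",.018,(315,392,168,240),0.012,0.023),("tubetop",.118,(340,380,178,212),.112,.1215)]:
    q=[]
    for v in range(v0,v1):
      for u in range(u0,u1):
        p=depthpt(s,u,v)
        if s["depth"][v,u]>0 and lo<p[2]<hi: q.append((u,v,p[2]))
    q=np.array(q); hu=cv2.convexHull(q[:,:2].astype(np.int32))[:,0,:]
    H=np.array([onplane(s,u,v,z)[:2] for u,v in hu]).astype(np.float32)
    c,rr=cv2.minEnclosingCircle(H); print(name,len(q),q[:,2].mean().round(4),np.round(c,4),round(rr,4))
dot=onplane(s,348.5,231.1,.018); print("dot",dot)
for u,v in((311,125),(286,240)):
    print(onplane(s,310+(u+.5)/6-.5,165+(v+.5)/6-.5,.118))
```

```text
139 0.09293451318086964
rect ((0.5607107877731323, 0.1777777373790741), (0.015524197369813919, 0.06050350144505501), 70.82891845703125) mean [0.5603188  0.17823635]
handle yaw deg 161.82709
bodyrim 749 0.1276 [ 0.5565 -0.2022] 0.0525
foot 1463 0.0174 [ 0.5564 -0.2024] 0.0843
tubetop 381 0.1173 [ 0.5533 -0.1973] 0.0456
dot [ 0.48439848 -0.1916665   0.018     ]
[ 0.58092386 -0.20880263  0.118     ]
[ 0.53357875 -0.1979403   0.118     ]
```

```bash
cat >> h.py <<'E'
def delta(pos,yaw_deg,o=None):
    o=o or robot.get_obs()
    R0=Ro.from_euler("xyz",o["ee_rot"]); R1=Ro.from_euler("xyz",[np.pi,0,np.radians(yaw_deg)])
    print("tool",o["tool_pos"].round(4),np.degrees(o["ee_rot"]).round(2),"F",o["wrist_force"].round(2),"T",o["wrist_torque"].round(3),"w",round(o["width"],4),"t",o["time"])
    print("row",(R0.inv()*R1).as_rotvec().round(4),(R0.inv().apply(np.array(pos)-o["tool_pos"])*100).round(2))
E
python3 - <<'E'
from h import *
delta([.5605,.1785,.206],161.5)
delta([.5605,.1785,.14],161.5)
E
```

```text
tool [0.2463 0.4913 0.2046] [-1.7990e+02 -1.0000e-02  1.5337e+02] F [-0.39 -0.69  0.42] T [ 0.021 -0.002 -0.001] w 0.0937 t 0.15
row [-0.0017 -0.0003 -0.1419] [-42.11 -13.88  -0.12]
tool [0.2463 0.4913 0.2046] [-1.7990e+02 -1.0000e-02  1.5337e+02] F [-0.39 -0.69  0.42] T [ 0.021 -0.002 -0.001] w 0.0937 t 0.15
row [-0.0017 -0.0003 -0.1419] [-42.11 -13.87   6.48]
```

Request:
drive_tool([
  [[0,0,-0.07,-10.5,-3.5,0,50],[0,0,-0.142,-21,-7,0,50],[0,0,-0.142,-31.5,-10.4,0,50],[0,0,-0.142,-42.1,-13.87,0,50],[0,0,-0.142,-42.1,-13.87,0,50],[0,0,-0.142,-42.1,-13.87,0,50],[0,0,-0.142,-42.1,-13.87,0,50],[0,0,-0.142,-42.1,-13.87,0,50],[0,0,-0.142,-42.1,-13.87,0,50],[0,0,-0.142,-42.1,-13.87,0,50],[0,0,-0.142,-42.1,-13.87,3,50],[0,0,-0.142,-42.1,-13.87,6,50],[0,0,-0.142,-42.1,-13.87,6,50],[0,0,-0.142,-42.1,-13.87,6,50]],
])

```text
time: 1.55
tool_pos: [0.5596, 0.1791, 0.1445]
ee_rot: [-3.139, -0.002, 2.82]
wrist_force: [0.5, 0.5, 0.8]
width: 0.0469
```

Run:
```python
from h import *
delta([.5605,.1785,.064],161.5)
s=robot.snapshot("wrist"); cv2.imwrite("pics/w1.png",s["img"])
print((-cam(s)[1].T@cam(s)[2]).round(3))
```

```text
tool [0.5596 0.1791 0.1445] [-1.7987e+02 -1.2000e-01  1.6155e+02] F [0.47 0.5  0.81] T [-0.054  0.012  0.026] w 0.0469 t 1.55
row [-0.0023 -0.002   0.0009] [-0.12 -0.    8.05]
[0.483 0.204 0.324]
```

View pics/w1.png

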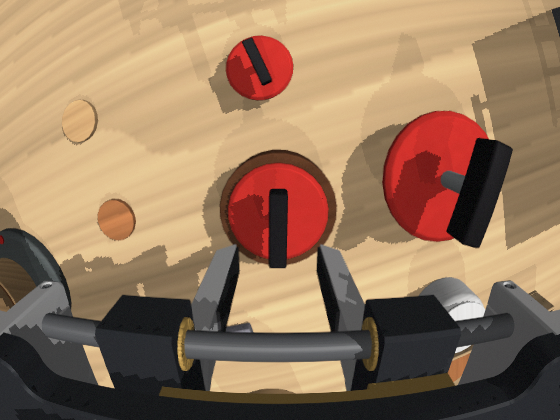

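The wrist view shows the handle at (278,228), centred and parallel between the fingers. I descend and grip.

Request:
drive_tool([
  [[0,0,0,-0.1,0,3,50],[0,0,0,-0.1,0,6,50],[0,0,0,-0.1,0,8.05,50],[0,0,0,-0.1,0,8.05,50],[0,0,0,-0.1,0,8.05,50],[0,0,0,-0.1,0,8.05,0],[0,0,0,-0.1,0,8.05,0],[0,0,0,-0.1,0,8.05,0],[0,0,0,-0.1,0,8.05,0],[0,0,0,-0.1,0,8.05,0],[0,0,0,-0.1,0,8.05,0],[0,0,0,-0.1,0,8.05,0]],
])

```text
time: 2.8
tool_pos: [0.5617, 0.1786, 0.0661]
ee_rot: [-3.141, 0.001, 2.819]
wrist_force: [-0.5, -0.9, 3.3]
width: 0.0142
```

Run:
```python
from h import *
delta([.5605,.1785,.22],161.5)
```

```text
tool [0.5617 0.1786 0.0661] [-1.7995e+02  8.0000e-02  1.6154e+02] F [-0.52 -0.95  3.32] T [-0.318  0.147 -0.026] w 0.0142 t 2.8
row [-0.001   0.0014  0.0007] [  0.09  -0.06 -15.39]
```

Request:
drive_tool([
  [[0,0,0,0,0,-3,0],[0,0,0,0,0,-7,0],[0,0,0,0,0,-11,0],[0,0,0,0,0,-15.4,0],[0,0,0,0,0,-15.4,0],[0,0,0,0,0,-15.4,0]],
])

```text
time: 3.4
tool_pos: [0.5618, 0.179, 0.22]
ee_rot: [-3.141, 0.002, 2.82]
wrist_force: [-0.1, 0.2, -2.6]
width: 0.0136
```

Run:
```python
from h import *
s=robot.snapshot("top"); cv2.imwrite("pics/t2.png",s["img"])
s=robot.snapshot("wrist"); cv2.imwrite("pics/w2.png",s["img"])
delta([.5565,-.2025,.222],167)
```

```text
tool [0.5603 0.1786 0.2167] [-179.79   -0.2   161.55] F [-0.09 -0.74 -2.78] T [0.016 0.005 0.015] w 0.0137 t 3.5
row [-0.0035 -0.0037 -0.0951] [-11.7  -36.27  -0.44]
```

View pics/w2.png

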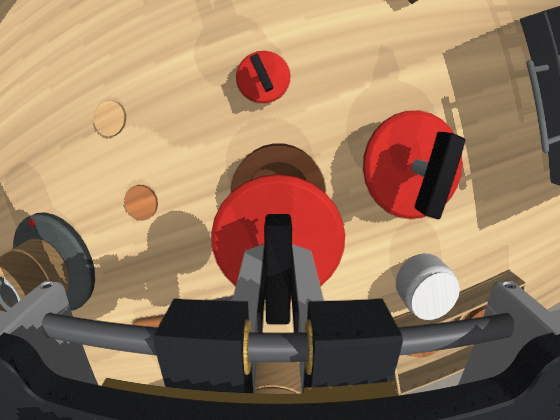

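Cap in hand at (278,240), ring empty and wrist force about -2.7 N, which fits the cap's weight. I carry it over to the stand.

Request:
drive_tool([
  [[0,0,0,-1,-3.6,-0.4,0],[0,0,0,-2.4,-7.3,-0.4,0],[0,0,-0.04,-3.5,-10.9,-0.4,0],[0,0,-0.06,-4.7,-14.5,-0.4,0],[0,0,-0.08,-5.9,-18.1,-0.4,0],[0,0,-0.095,-7,-21.8,-0.4,0],[0,0,-0.095,-8.2,-25.4,-0.4,0],[0,0,-0.095,-9.4,-29,-0.4,0],[0,0,-0.095,-10.6,-32.8,-0.4,0],[0,0,-0.095,-11.7,-36.3,-0.4,0],[0,0,-0.095,-11.7,-36.3,-0.4,0],[0,0,-0.095,-11.7,-36.3,-0.4,0],[0,0,-0.095,-11.7,-36.3,-0.4,0],[0,0,-0.095,-11.7,-36.3,-0.4,0]],
])

```text
time: 4.9
tool_pos: [0.5563, -0.2014, 0.2208]
ee_rot: [-3.139, -0.005, 2.916]
wrist_force: [-0.4, 0.8, -1.9]
width: 0.0136
```

Run:
```python
from h import *
import pickle
delta([.5565,-.2025,.222],167)
s=robot.snapshot("wrist"); cv2.imwrite("pics/w3.png",s["img"]);pickle.dump(s,open("w3.pkl","wb"))
o=robot.get_obs();print(o["tool_pos"])
s2=robot.snapshot("top"); cv2.imwrite("pics/t3.png",s2["img"]);pickle.dump(s2,open("t3.pkl","wb"))
s2=robot.snapshot("side"); cv2.imwrite("pics/s3.png",s2["img"]);pickle.dump(s2,open("s3.pkl","wb"))
for i in range(1): print(robot.get_obs()["tool_pos"],robot.get_obs()["wrist_force"])
hsv=cv2.cvtColor(s["img"],cv2.COLOR_BGR2HSV)
red=((((hsv[...,0]<6)|(hsv[...,0]>174))&(hsv[...,1]>180)&(hsv[...,2]>80))*255).astype(np.uint8)
n,l,st,c=cv2.connectedComponentsWithStats(red); i=1+np.argmax(st[1:,4]); print(st[i])
cs=cv2.findContours((l==i).astype(np.uint8),cv2.RETR_EXTERNAL,cv2.CHAIN_APPROX_NONE)[0][0]
hu=cv2.convexHull(cs)[:,0,:]
zt=o["tool_pos"][2]-.0301+.008
P=np.array([onplane(s,u,v,zt,True)[:2] for u,v in hu])
from scipy.optimize import least_squares
r=least_squares(lambda q:np.hypot(*(P-q[:2]).T)-.046,P.mean(0),loss="soft_l1",f_scale=.001); print("cap centre",r.x,np.abs(r.fun).max(), np.round(r.fun*1000,1))
```

```text
tool [ 0.5563 -0.2014  0.2208] [-179.85   -0.3   167.09] F [-0.37  0.78 -1.91] T [ 0.029 -0.033 -0.035] w 0.0136 t 4.9
row [-0.0026 -0.0053  0.0016] [-0.04 -0.11 -0.12]
[ 0.55646185 -0.20141343  0.22121495]
[ 0.55657821 -0.20171826  0.22166355] [ 0.18563736 -0.09658051 -1.59450255]
[ 212  175  133  110 8362]
cap centre [ 0.5545263  -0.20189919] 0.002584927013780075 [-0.1 -0.   0.1 -0.  -0.  -0.3 -0.3 -0.5 -0.6 -0.7 -0.9 -1.  -1.  -1.
 -1.3 -1.4 -1.8 -1.9 -2.  -2.  -2.2 -2.6 -2.6 -2.4 -2.5 -2.3 -2.2 -2.1
 -1.9 -1.9 -1.5 -1.1 -1.  -0.6 -0.7 -0.4 -0.5 -0.4 -0.3  0.   0.1 -0. ]
```

View pics/w3.png

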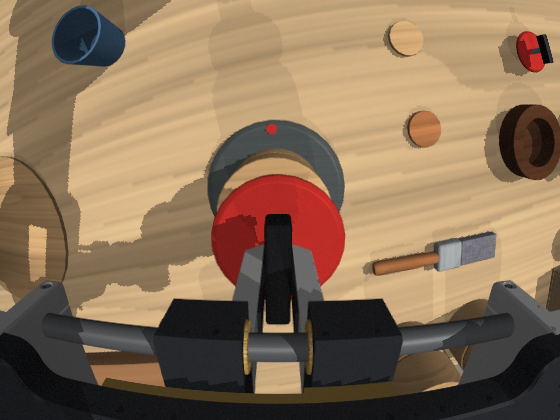

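View pics/s3.png

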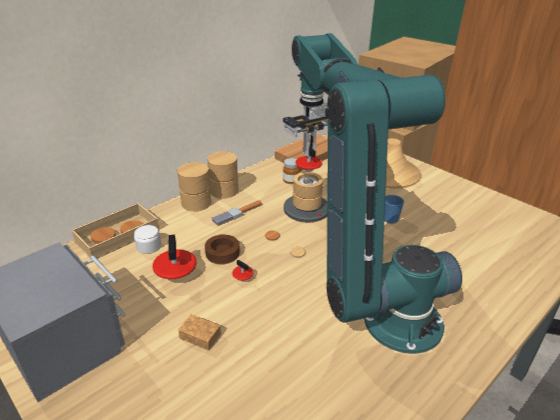

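Run:
```python
from h import *
import pickle
from scipy.optimize import least_squares
s=pickle.load(open("t3.pkl","rb"))
cv2.imwrite("pics/t3c.png",cv2.resize(s["img"][150:250,300:410],None,fx=5,fy=5,interpolation=cv2.INTER_CUBIC))
w=pickle.load(open("w3.pkl","rb"));im=w["img"]
def fit(P,r):
    q=least_squares(lambda q:np.hypot(*(P-q[:2]).T)-r,P.mean(0),loss="soft_l1",f_scale=.0005);return q.x.round(4),np.abs(q.fun).max().round(4)
hsv=cv2.cvtColor(im,cv2.COLOR_BGR2HSV)
red=((((hsv[...,0]<6)|(hsv[...,0]>174))&(hsv[...,1]>180)&(hsv[...,2]>80))*255).astype(np.uint8)
n,l,st,c=cv2.connectedComponentsWithStats(red); i=1+np.argmax(st[1:,4])
cs=cv2.findContours((l==i).astype(np.uint8),cv2.RETR_EXTERNAL,cv2.CHAIN_APPROX_NONE)[0][0]
hu=cv2.convexHull(cs)[:,0,:]; hu=hu[hu[:,1]<262]
for zt in(.1985,.1995):
  print("cap",fit(np.array([onplane(w,u,v,zt,True)[:2] for u,v in hu]),.046))
# foot upper arc edge: for each column scan down from top for dark-gray
m=((im.max(2).astype(int)-im.min(2)<30)&(im.max(2)<110)).astype(np.uint8); m[:115]=0
pts=[]
for u in range(225,330):
    v=np.where(m[100:200,u])[0]
    if len(v): pts.append((u,v[0]+100))
pts=np.array(pts); print(pts[::15].tolist())
print("foot",fit(np.array([onplane(w,u,v,.018,True)[:2] for u,v in pts]),.085))
print("dot",onplane(w,271.5,128.5,.018,True))
```

```text
cap (array([ 0.5549, -0.202 ]), np.float64(0.002))
cap (array([ 0.5548, -0.202 ]), np.float64(0.0023))
[[225, 142], [240, 130], [255, 123], [270, 120], [285, 121], [300, 125], [315, 132]]
foot (array([ 0.5574, -0.2058]), np.float64(0.0007))
dot [ 0.48296169 -0.19301264  0.018     ]
```

View pics/t3c.png

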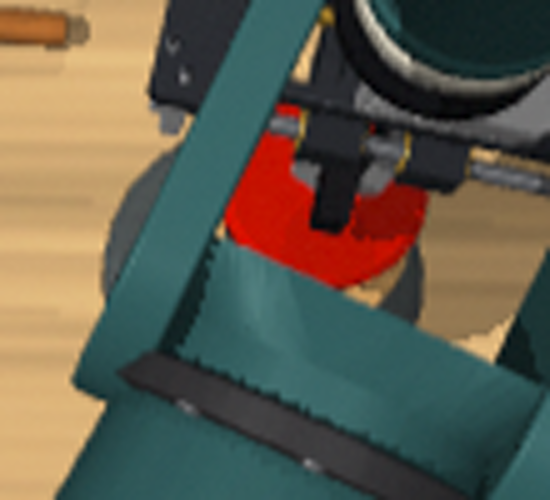

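Run:
```python
from h import *
import pickle
from scipy.optimize import least_squares
w=pickle.load(open("w3.pkl","rb"));im=w["img"]
def fit(P,r):
    q=least_squares(lambda q:np.hypot(*(P-q[:2]).T)-r,P.mean(0),loss="soft_l1",f_scale=.0005);return q.x.round(4),np.abs(q.fun).max().round(4)
m=np.zeros(im.shape[:2],np.uint8)
for v in range(100,260):
  for u in range(190,360):
    if w["depth"][v,u]>0:
      z=depthpt(w,u,v,True)[2]
      if .012<z<.024: m[v,u]=1
n,l,st,c=cv2.connectedComponentsWithStats(m); i=1+np.argmax(st[1:,4]);print(st[i])
cs=cv2.findContours((l==i).astype(np.uint8),cv2.RETR_EXTERNAL,cv2.CHAIN_APPROX_NONE)[0][0]
hu=cv2.convexHull(cs)[:,0,:]
hu=hu[(hu[:,1]<205)];print(hu.tolist())
print(fit(np.array([onplane(w,u,v,.018,True)[:2] for u,v in hu]),.085))
# same height check: lamp rim arc z~.128
m=np.zeros(im.shape[:2],np.uint8)
for v in range(130,200):
  for u in range(190,360):
    if w["depth"][v,u]>0:
      z=depthpt(w,u,v,True)[2]
      if .122<z<.134: m[v,u]=1
print(m.sum(), np.argwhere(m)[:3])
# body silhouette left/right edges vs. rim
```

```text
[ 207  120  138   96 5011]
[[277, 120], [290, 121], [295, 122], [299, 123], [303, 125], [314, 131], [318, 134], [331, 147], [335, 153], [337, 157], [341, 167], [342, 170], [344, 183], [344, 187], [343, 197], [342, 202], [207, 194], [207, 178], [211, 165], [212, 162], [218, 150], [221, 146], [225, 141], [229, 137], [238, 130], [250, 124], [253, 123], [257, 122], [269, 120]]
(array([ 0.5566, -0.2056]), np.float64(0.0019))
1710 [[157 269]
 [157 270]
 [157 271]]
```

Run:
```python
from h import *
import pickle
from scipy.optimize import least_squares
w=pickle.load(open("w3.pkl","rb"));im=w["img"]
q=np.array(w["depth"])
pts=[]
for u in range(236,318):
  for v in range(130,200):
    if q[v,u]>0 and .124<depthpt(w,u,v,True)[2]<.132: pts.append((u,v-.5)); break
pts=np.array(pts); print(pts[::12].tolist())
P=np.array([onplane(w,u,v,.128,True)[:2] for u,v in pts])
r=least_squares(lambda c:np.hypot(*(P-c).T)-.052,P.mean(0)+[.05,0],loss="soft_l1",f_scale=.0005);print(r.x.round(4),np.abs(r.fun).max().round(4))
```

```text
[[236.0, 170.5], [248.0, 162.5], [260.0, 158.5], [272.0, 156.5], [284.0, 157.5], [296.0, 159.5], [308.0, 166.5]]
[ 0.5559 -0.205 ] 0.0009
```

Run:
```python
from h import *
delta([.5576,-.2036,.174],167)
```

```text
tool [ 0.5566 -0.2017  0.2217] [-179.82   -0.22  167.08] F [ 0.19 -0.1  -1.59] T [ 0.037  0.008 -0.002] w 0.0138 t 5.05
row [-0.0032 -0.0038  0.0014] [-0.16 -0.15  4.77]
```

Request:
drive_tool([
  [[-0.003,-0.004,0,-0.16,-0.15,1,0],[-0.003,-0.004,0,-0.16,-0.15,2,0],[-0.003,-0.004,0,-0.16,-0.15,3,0],[-0.003,-0.004,0,-0.16,-0.15,3.8,0],[-0.003,-0.004,0,-0.16,-0.15,4.4,0],[-0.003,-0.004,0,-0.16,-0.15,4.8,0],[-0.003,-0.004,0,-0.16,-0.15,4.8,0],[-0.003,-0.004,0,-0.16,-0.15,4.8,0]],
])

```text
time: 5.85
tool_pos: [0.5578, -0.2038, 0.174]
ee_rot: [-3.141, 0.001, 2.916]
wrist_force: [-0.3, 0.4, -3.4]
width: 0.0136
```

Run:
```python
from h import *
delta([.5576,-.2036,.166],167)
```

```text
tool [ 0.5578 -0.2038  0.174 ] [-1.7998e+02  4.0000e-02  1.6708e+02] F [-0.32  0.35 -3.38] T [ 0.021  0.017 -0.   ] w 0.0136 t 5.85
row [-0.0004  0.0008  0.0014] [0.02 0.01 0.8 ]
```

Request:
drive_tool([
  [[0,0,0,0.02,0.01,0.2,0],[0,0,0,0.02,0.01,0.4,0],[0,0,0,0.02,0.01,0.5,0],[0,0,0,0.02,0.01,0.5,0]],
])

```text
time: 6.25
tool_pos: [0.5575, -0.2035, 0.1688]
ee_rot: [-3.141, 0.0, 2.916]
wrist_force: [0.2, 0.2, -2.6]
width: 0.0137
```

Request:
drive_tool([
  [[0,0,0,0.01,0,0.1,0],[0,0,0,0.01,0,0.2,0],[0,0,0,0.01,0,0.3,0],[0,0,0,0.01,0,0.3,0]],
])

```text
time: 6.65
tool_pos: [0.5575, -0.2038, 0.1663]
ee_rot: [-3.141, 0.001, 2.916]
wrist_force: [1.0, 0.5, -0.3]
width: 0.0138
```

Request:
drive_tool([
  [[0,0,0,0,0,0.1,0],[0,0,0,0,0,0.2,0],[0,0,0,0,0,0.2,0]],
])

```text
time: 6.95
tool_pos: [0.5576, -0.2046, 0.1647]
ee_rot: [-3.139, 0.002, 2.916]
wrist_force: [-0.4, -1.8, 0.3]
width: 0.0139
```

Request:
drive_tool([
  [[0,0,0,0,0,0.1,0],[0,0,0,0,0,0.2,0],[0,0,0,0,0,0.3,0],[0,0,0,0,0,0.3,0]],
])

```text
time: 7.35
tool_pos: [0.558, -0.2049, 0.1628]
ee_rot: [-3.139, 0.004, 2.916]
wrist_force: [-2.3, -1.2, 4.1]
width: 0.0137
```

Run:
```python
from h import *
import pickle
delta([.5576,-.2036,.166],167)
s=robot.snapshot("wrist"); cv2.imwrite("pics/w4.png",s["img"])
delta([.5576,-.2036,.166],167)
```

```text
tool [ 0.558  -0.2049  0.1628] [-179.83    0.23  167.07] F [-2.31 -1.19  4.1 ] T [-0.231  0.346  0.186] w 0.0137 t 7.35
row [-0.003   0.0041  0.0012] [ 0.06  0.11 -0.32]
tool [ 0.558  -0.2049  0.1628] [-179.83    0.23  167.07] F [-1.34 -1.71  5.13] T [-0.288  0.336  0.152] w 0.0137 t 7.4
row [-0.003   0.0041  0.0012] [ 0.07  0.11 -0.32]
```

View pics/w4.png

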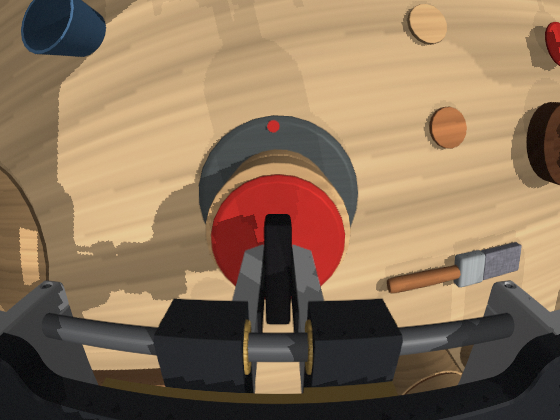

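Request:
drive_tool([
  [[0,0,-0.015,0,0.05,0.05,0],[0,0,-0.03,0,0.1,0.15,0],[0,0,-0.03,0,0.1,0.25,0],[0,0,-0.03,0,0.1,0.25,0]],
])

```text
time: 7.8
tool_pos: [0.5579, -0.2037, 0.1586]
ee_rot: [-3.139, 0.002, 2.946]
wrist_force: [0.2, -2.0, -2.8]
width: 0.0135
```

Run:
```python
from h import *
delta([.5576,-.2036,.166],167)
```

```text
tool [ 0.5579 -0.2037  0.1586] [-1.7985e+02  1.3000e-01  1.6879e+02] F [ 0.17 -1.96 -2.83] T [-0.596 -0.035 -0.052] w 0.0135 t 7.8
row [-0.0025  0.0023  0.0313] [ 0.03  0.01 -0.74]
```

The pins have dropped in: cap origin is about 0.1285 with no vertical load. I press down against the springs next.

Request:
drive_tool([
  [[0,0,0,0,0,0.1,0],[0,0,0,0,0,0.2,0],[0,0,0,0,0,0.3,0],[0,0,0,0,0,0.4,0],[0,0,0,0,0,0.4,0]],
])

```text
time: 8.3
tool_pos: [0.558, -0.2039, 0.1553]
ee_rot: [-3.139, 0.003, 2.946]
wrist_force: [-1.7, -3.1, 5.3]
width: 0.0139
```

Run:
```python
from h import *
delta([.5576,-.2036,.1535],168)
```

```text
tool [ 0.558  -0.2039  0.1553] [-1.7984e+02  1.7000e-01  1.6879e+02] F [-1.73 -3.09  5.26] T [-0.308  0.393 -0.002] w 0.0139 t 8.3
row [-0.0029  0.003   0.0137] [0.04 0.02 0.18]
```

Request:
drive_tool([
  [[0,0,0,0,0,0.15,0],[0,0,0,0,0,0.25,0],[0,0,0,0,0,0.27,0],[0,0,0,0,0,0.27,0]],
])

```text
time: 8.7
tool_pos: [0.558, -0.2039, 0.1537]
ee_rot: [-3.139, 0.004, 2.946]
wrist_force: [-3.6, -0.8, 6.1]
width: 0.0137
```

Run:
```python
from h import *
delta([.5576,-.2036,.1535],168)
```

```text
tool [ 0.558  -0.2039  0.1537] [-179.82    0.22  168.79] F [-3.56 -0.82  6.13] T [-0.245  0.488  0.008] w 0.0137 t 8.7
row [-0.003   0.0038  0.0138] [0.05 0.02 0.02]
```

Request:
drive_tool([
  [[0,0,0.03,0.03,0,0.1,0],[0,0,0.07,0.03,0,0.12,0],[0,0,0.11,0.03,0,0.12,0],[0,0,0.15,0.03,0,0.12,0],[0,0,0.19,0.03,0,0.12,0],[0,0,0.19,0.03,0,0.12,0]],
])

```text
time: 9.3
tool_pos: [0.5581, -0.2032, 0.1535]
ee_rot: [-3.141, 0.005, 2.756]
wrist_force: [-1.5, -1.4, 5.9]
width: 0.014
```

Run:
```python
from h import *
delta([.5576,-.2036,.1535],158)
```

```text
tool [ 0.5581 -0.2032  0.1535] [-179.94    0.3   157.92] F [-1.45 -1.37  5.91] T [-0.126  0.396  0.109] w 0.014 t 9.3
row [-0.0011  0.0052 -0.0013] [ 0.03 -0.06  0.  ]
```

Request:
drive_tool([
  [[0,0,0.04,0.02,0,0.1,0],[0,0,0.08,0.02,0,0.14,0],[0,0,0.12,0.02,0,0.16,0],[0,0,0.16,0.02,0,0.18,0],[0,0,0.2,0.02,0,0.18,0],[0,0,0.2,0.02,0,0.18,0]],
])

```text
time: 9.9
tool_pos: [0.5577, -0.2031, 0.1528]
ee_rot: [-3.141, 0.006, 2.556]
wrist_force: [-2.2, -1.4, 6.6]
width: 0.0134
```

Run:
```python
from h import *
delta([.5576,-.2036,.1535],148)
```

```text
tool [ 0.5577 -0.2031  0.1528] [-179.98    0.32  146.46] F [-2.19 -1.36  6.59] T [-0.307  0.704  0.123] w 0.0134 t 9.9
row [-0.0005  0.0056 -0.0268] [-0.02 -0.04 -0.07]
```

Request:
drive_tool([
  [[0,0,0.04,0,0,0.1,0],[0,0,0.08,0,0,0.14,0],[0,0,0.12,0,0,0.16,0],[0,0,0.16,0,0,0.18,0],[0,0,0.2,0,0,0.18,0],[0,0,0.2,0,0,0.18,0]],
])

```text
time: 10.5
tool_pos: [0.5574, -0.2033, 0.1523]
ee_rot: [3.141, 0.006, 2.356]
wrist_force: [-3.1, -1.8, 7.1]
width: 0.0137
```

Run:
```python
from h import *
delta([.5576,-.2036,.1535],136)
```

```text
tool [ 0.5574 -0.2033  0.1523] [179.99   0.35 134.99] F [-3.11 -1.83  7.08] T [-0.398  0.733  0.151] w 0.0137 t 10.5
row [ 0.0002  0.0062 -0.0176] [-0.04 -0.01 -0.12]
```

Request:
drive_tool([
  [[0,0,0.04,0,0,0.08,0],[0,0,0.08,0,0,0.12,0],[0,0,0.12,0,0,0.14,0],[0,0,0.15,0,0,0.14,0],[0,0,0.15,0,0,0.14,0]],
])

```text
time: 11.0
tool_pos: [0.557, -0.2033, 0.1519]
ee_rot: [3.141, 0.006, 2.206]
wrist_force: [-3.3, -2.7, 7.1]
width: 0.0137
```

Run:
```python
from h import *
delta([.5576,-.2036,.1535],126)
```

```text
tool [ 0.557  -0.2033  0.1519] [179.97   0.36 126.4 ] F [-3.32 -2.68  7.12] T [-0.383  0.733  0.168] w 0.0137 t 11.0
row [0.0006 0.0063 0.007 ] [-0.06  0.03 -0.16]
```

Turned 42.4° so far. I go on in small steps, watching for the stop.

Request:
drive_tool([
  [[0,0,0.03,0,0,0.08,0],[0,0,0.06,0,0,0.1,0],[0,0,0.08,0,0,0.1,0],[0,0,0.08,0,0,0.1,0]],
])

```text
time: 11.4
tool_pos: [0.5565, -0.2034, 0.1516]
ee_rot: [3.141, 0.006, 2.126]
wrist_force: [-3.2, -2.2, 5.5]
width: 0.0138
```

Run:
```python
from h import *
delta([.5576,-.2036,.1535],120)
```

```text
tool [ 0.5565 -0.2034  0.1516] [179.99   0.35 121.83] F [-3.22 -2.16  5.49] T [-0.369  0.788  0.176] w 0.0138 t 11.4
row [0.0003 0.0061 0.0319] [-0.08  0.08 -0.19]
```

Request:
drive_tool([
  [[0,0,0.02,0,0,0.05,0],[0,0,0.04,0,0,0.07,0],[0,0,0.05,0,0,0.07,0],[0,0,0.05,0,0,0.07,0]],
])

```text
time: 11.8
tool_pos: [0.5559, -0.2036, 0.1516]
ee_rot: [-3.141, 0.006, 2.076]
wrist_force: [-3.1, -2.4, 6.1]
width: 0.0137
```

Run:
```python
from h import *
delta([.5576,-.2036,.1535],120)
```

```text
tool [ 0.5559 -0.2036  0.1516] [-179.96    0.34  118.96] F [-3.13 -2.39  6.08] T [-0.379  0.853  0.19 ] w 0.0137 t 11.8
row [-0.0008  0.006  -0.0182] [-0.09  0.15 -0.19]
```

Request:
drive_tool([
  [[0,0,0.02,0,0,0.05,0],[0,0,0.04,0,0,0.06,0],[0,0,0.04,0,0,0.06,0]],
])

```text
time: 12.1
tool_pos: [0.5557, -0.2037, 0.1516]
ee_rot: [-3.141, 0.006, 2.037]
wrist_force: [-3.5, -3.0, 4.9]
width: 0.0141
```

Run:
```python
from h import *
delta([.5576,-.2036,.1535],120)
```

```text
tool [ 0.5557 -0.2037  0.1516] [-179.95    0.37  116.7 ] F [-3.46 -2.98  4.89] T [-0.384  0.657  0.456] w 0.0141 t 12.1
row [-0.001   0.0064 -0.0576] [-0.08  0.18 -0.19]
```

Torque has risen to 0.46 Nm, so the stop is being reached. One small extra nudge.

Request:
drive_tool([
  [[0,0,0.01,0,0,0.04,0],[0,0,0.015,0,0,0.05,0],[0,0,0.015,0,0,0.05,0]],
])

```text
time: 12.4
tool_pos: [0.5557, -0.2037, 0.1516]
ee_rot: [-3.141, 0.007, 2.023]
wrist_force: [-2.4, -2.5, 5.4]
width: 0.0139
```

Run:
```python
from h import *
delta([.5576,-.2036,.1535],120)
s=robot.snapshot("wrist"); cv2.imwrite("pics/w5.png",s["img"])
```

```text
tool [ 0.5557 -0.2037  0.1516] [-179.96    0.39  115.89] F [-2.41 -2.49  5.41] T [-0.417  0.63   0.558] w 0.0139 t 12.4
row [-0.001   0.0068 -0.0718] [-0.08  0.18 -0.19]
```

View pics/w5.png

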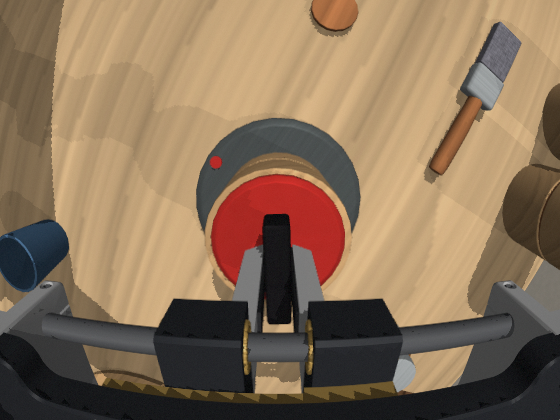

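Request:
drive_tool([
  [[0,0,0.01,0,0,0.04,0],[0,0,0.015,0,0,0.05,0],[0,0,0.015,0,0,0.05,0]],
])

```text
time: 12.75
tool_pos: [0.5557, -0.2037, 0.1516]
ee_rot: [-3.141, 0.007, 2.009]
wrist_force: [-1.8, -2.2, 6.0]
width: 0.0143
```

Run:
```python
from h import *
delta([.5576,-.2036,.1535],120)
```

```text
tool [ 0.5557 -0.2037  0.1516] [-179.96    0.42  115.09] F [-1.84 -2.24  5.95] T [-0.436  0.593  0.642] w 0.0143 t 12.75
row [-0.001   0.0073 -0.0858] [-0.07  0.18 -0.19]
```

The torque now rises about 0.1 Nm per 0.8° and the jaws are spreading slightly, so the handle is only flexing the pads and the cap is tight on its stops. I relax the twist, open and lift off.

Request:
drive_tool([
  [[0,0,-0.02,0,0,0,0],[0,0,-0.04,0,0,0,0],[0,0,-0.04,0,0,0,30],[0,0,-0.04,0,0,0,50],[0,0,-0.04,0,0,0,50],[0,0,-0.04,0,0,0,50],[0,0,-0.04,0,0,0,50]],
])

```text
time: 13.45
tool_pos: [0.5557, -0.2034, 0.1512]
ee_rot: [-3.141, 0.007, 2.049]
wrist_force: [-0.5, -0.3, 0.2]
width: 0.0464
```

Run:
```python
from h import *
delta([.5576,-.2036,.1535],120)
s=robot.snapshot("wrist"); cv2.imwrite("pics/w6.png",s["img"])
```

```text
tool [ 0.5557 -0.2034  0.1512] [-179.94    0.38  117.38] F [-0.47 -0.32  0.24] T [-0.038 -0.015 -0.008] w 0.0464 t 13.45
row [-0.0012  0.0066 -0.0456] [-0.11  0.16 -0.23]
```

View pics/w6.png

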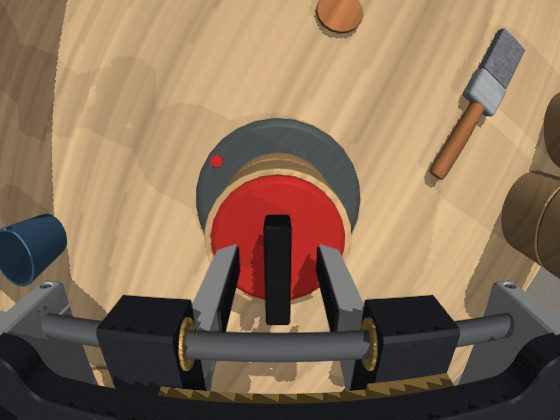

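The jaws are open and the handle is centred and free at (278,270). I lift off and retreat for a check.

Request:
drive_tool([
  [[0,0,0,0,0,-2,50],[0,0,0,0,0,-5,50],[0,0,0,0,0,-9,50],[0,0,0,0,0,-12,50],[0,0,0,4,2,-13,50],[0,0,0,8,5,-13,50],[0,0,0,12,8,-13,50],[0,0,0,15,12,-13,50],[0,0,0,18,16,-13,50],[0,0,0,18,20,-13,50],[0,0,0,18,23,-13,50],[0,0,0,18,23,-13,50],[0,0,0,18,23,-13,50]],
])

```text
time: 14.8
tool_pos: [0.6768, 0.0632, 0.2787]
ee_rot: [-3.139, 0.006, 2.049]
wrist_force: [-0.0, 0.4, -0.3]
width: 0.0469
```

Run:
```python
from h import *
import pickle
delta([.5576,-.2036,.3],120)
s=robot.snapshot("top"); cv2.imwrite("pics/t7.png",s["img"]);pickle.dump(s,open("t7.pkl","wb"))
s=robot.snapshot("side"); cv2.imwrite("pics/s7.png",s["img"]);pickle.dump(s,open("s7.pkl","wb"))
```

```text
tool [0.6768 0.0632 0.2787] [-179.82    0.35  117.41] F [-0.04  0.38 -0.26] T [-0.062  0.072  0.081] w 0.0469 t 14.8
row [-0.0032  0.006  -0.0452] [-18.21 -22.87  -1.95]
```

View pics/t7.png

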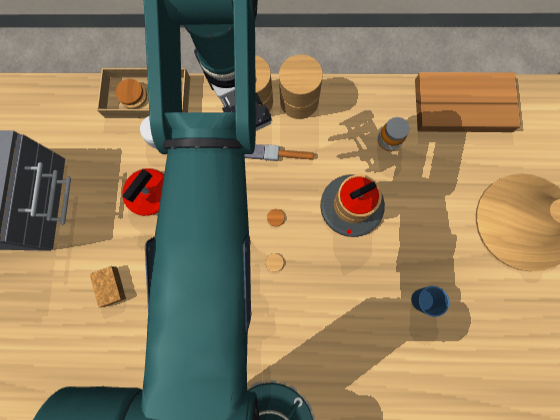

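View pics/s7.png

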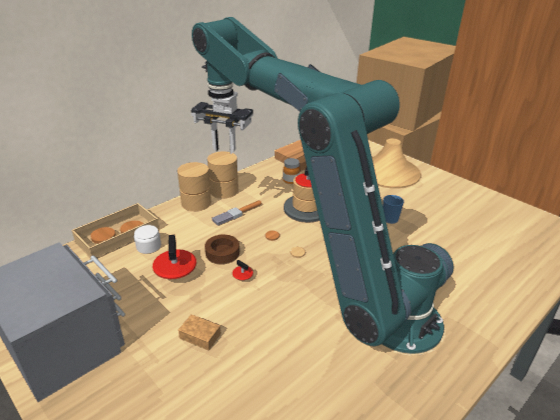

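Run:
```python
from h import *
import pickle
s=pickle.load(open("t7.pkl","rb"));im=s["img"];g=im.max(axis=2)
hsv=cv2.cvtColor(im,cv2.COLOR_BGR2HSV)
H=[];F=[];W=[]
for v in range(170,225):
  for u in range(330,390):
    p=depthpt(s,u,v)
    if g[v,u]<70 and p[2]>.165: H.append((u,v,*p))
    if (hsv[v,u,0]<6 or hsv[v,u,0]>174) and hsv[v,u,1]>200 and p[2]>.11: F.append((u,v,*p))
    if 8<hsv[v,u,0]<22 and .11<p[2]<.135: W.append(p[2])
H=np.array(H);F=np.array(F)
P=np.array([onplane(s,u,v,.1795)[:2] for u,v in H[:,:2]]).astype(np.float32)
print("handle z",np.median(H[:,4]),"rect",cv2.minAreaRect(P))
d=P-P.mean(0);ax=np.linalg.eigh(d.T@d)[1][:,1];print("yaw",np.degrees(np.arctan2(ax[1],ax[0])))
print("flange top z",np.median(F[:,4]),"rim z",np.median(W))
hu=cv2.convexHull(F[:,:2].astype(np.int32))[:,0,:]
print(cv2.minEnclosingCircle(np.array([onplane(s,u,v,.1295)[:2] for u,v in hu]).astype(np.float32)))
A=np.c_[F[:,2:4],np.ones(len(F))];print("tilt",np.linalg.lstsq(A,F[:,4],rcond=None)[0])
```

```text
handle z 0.1789963599274389 rect ((0.5542601346969604, -0.19960559904575348), (0.014137405902147293, 0.062281183898448944), 27.761730194091797)
yaw 118.49294
flange top z 0.1292848361951704 rim z 0.12101609281541453
((0.5547370910644531, -0.20047986507415771), 0.045172106474637985)
tilt [-1.11397018  0.87926476  0.92263205]
```

```bash
python3 -c "
from bench import robot
print(robot.close_job())"
```

```text
the job is handed in; nothing more can be done
None
```

The locking cap is clamped home on the stand, and the job is handed in at about 15 s of the 72 s allowed. I took the middle-sized cap from the parking ring, set it into the tube and felt for the slots. The pins dropped in after a small turn anticlockwise. I then pressed with about 7–10 N and turned it about 50° clockwise until the twist rose from 0.2 to 0.64 Nm against the stops. After that I relaxed the twist, let go and moved clear.

**Last checks, top camera after release:**

| Check | Measured | Expected |
|---|---|---|
| Cap origin height (flange top minus 8 mm) | about 121.3 mm | 121.5 mm |
| Lamp body rim height | about 121 mm | about 121.7 mm (128 free less 6.3) |
| Handle angle (heading) | 118.5° | about 119° (slot at about 169° less 50°) |

- **Clearance:** the gripper reads close to zero force and touches nothing. The other things on the bench look unmoved in the pictures, except where the arm hides them in the last top view.
- **What disagreed:** the wrist and top cameras differed by about 2–3 mm on where the stand is. I aimed between them, and the plug went in with almost no side force.
- **What failed:** my fit for the cap's tilt gave meaningless numbers, probably because of stray edge pixels, so I ignored it and the tilt is not checked.

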